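Unbolt and open the craft-knife chest

TASK

Open the craft-knife chest for the cardboard class: lift the orange bolt handle clear of its notch, slide the bolt back out of the lid's keeper and let the handle drop fully down into the rear (brass) notch so that the bolt stays parked. Then squeeze the two yellow side buttons of the lid latch together, lift the blue lid until it stands steeply open (about 60 degrees or more) and leave it standing there, without disturbing the other things around the chest.

Things in the scene. Friction and masses are not known exactly. Their poses are not given: they have to be found in the camera images.
- chest: Plywood chest fixed to the table, 220 (x) x 440 (y) x 120 mm high. Origin: centre of its underside; at yaw 0 x points away from the robot, y left, z up. Left half (y > 0): a well closed by a blue lid 215 x 216 mm, 12 mm thick, flush at z = 120 mm, hinged on its far edge. Right half (y < 0): a fixed deck at z = 120 mm with a steel barrel bolt that slides along y.
- bolt_axis (a point): Point on the bolt's axis, fixed to the chest at x 10, y -45, z 146 mm of the chest frame (26 mm above the deck), axes as the chest's. The rod, 14 mm thick, 165 mm long, runs along y; its tip reaches 35 mm over the lid through the keeper and locks it; it is free of the lid once slid 40 mm. A barrel wall 32 mm high stands behind it, a bridge 41 mm high at y -6 to -22 mm.
- front_notch (a point): Top middle of the front notch, where the handle's stem starts: chest frame x -18, y -45, z 156 mm; axes as the chest's. It is a gap 18 mm wide (y) for the 12 mm stem in a dark steel rail that stands on the deck, 36 mm high, 12 mm thick (x -24 to -12), from y -24 to -87 mm. A brass plate of the same height carries the rail on towards -y and holds the rear notch (see bolt).
- handle_grip (a point): Centre of the orange grip of the bolt handle, 44 mm long, 18 wide (along y), 18 thick. 72 mm from the bolt's axis on a 12 mm round stem square to the rod; at rest it lies level, to -x of the axis, its underside 17 mm over the deck. It swings up about the rod and slides along y with it. Site axes: x along the handle from grip to rod, y along the rod.
- bolt (a joint): Slide of the bolt to -y of the chest, m: 0 = shot, stem in the front notch (starts within 0.002), 0.100 = end. Friction 2 N, more with the stem dragging on the rail. In a notch it has 3 mm play each way. The brass plate is set differently each time: the rear notch (also 18 mm wide) is centred somewhere from 0.052 to 0.080 and is not listed: see it, or feel for it with the stem riding on the rail.
- handle (a joint): Turn of the handle about the rod, rad: 0 = level, down in a notch; grows as the grip is lifted, to 1.40. A light spring and its weight turn it back down (2 to 4 N at the grip), so it must be held up while the bolt slides. The stem clears the rail above 0.70; lying on top of the rail it reads about 0.68. Let down over a notch it drops to 0 by itself.
- latch_mid (a point): Mid-point between the two yellow buttons of the lid latch: chest frame x -80, y 110 mm, 29 mm above the lid's top while shut. A black housing 34 (x) x 46 (y) x 44 mm high with a yellow button on its +y and -y sides, each 24 mm (x) by 26 mm (z), centred at this height; 65 mm wide over the buttons. Axes: the lid's, y along the hinge.
- button_left (a joint): Press of the +y button, m: 0 = out, 0.008 = fully in (49 mm over both). The spring takes 2.4 N at first and 7.2 N fully in. Both buttons must be in by more than 0.006 for the lid to leave its catch; let go, they spring out.
- button_right (a joint): The same for the -y button.
- lid_hinge (a point): Middle of the lid's hinge axis, at the top face's far edge: chest frame x = 105, y = 110, z = 120 mm. The axis runs along y. The latch's mid-point lies 185 mm from it towards the robot and 29 mm above the lid's face.
- keeper (a point): Top middle of the steel keeper loop on the lid that the rod's tip passes through: 34 (x) x 30 (y) mm, 44 mm high above the lid, next to the seam between lid and deck. It moves with the lid.
- lid (a joint): Lid angle, rad: 0 = shut, grows as it opens (front edge up and over, away from the robot), up to 1.75. The hinge is stiff enough to keep the lid at any angle; opening it takes about 7 to 10 N at the latch.
- tape_roll: Roll of amber tape, ring 60 mm across, 24 mm high, lying on the deck behind the bolt. Origin: centre of its underside. Leave alone.
- glue: White glue bottle with orange cap, 44 mm across, 120 mm high, standing on the table left of the chest. Origin: centre of its underside. Leave alone.
- paper_cup: White cup standing upside down on the table right of the chest, 72 mm across, 85 mm high. Origin: centre of its underside. Leave alone.
- cloth_paint_box: White carton 70 x 130 x 50 mm on the table. Origin: centre of its underside. Leave alone.
- marker: Blue marker pen with black cap, 135 x 14 x 14 mm, lying in front of the chest. Origin: underside. Leave alone.
- card_offcut: Flat cardboard piece 110 x 160 x 5 mm on the table. Leave alone.

How it is judged:
By the outcome, as a careful person would: the job done as asked, in the order asked, and still so for the second after the job is handed in, with the robot touching nothing.
It also fails if it takes over 58 s, if anything falls off the work surface, if the arm or the gripper's body presses on something with over 40 N, if the wrist force passes 120 N, or if a joint passes its speed limit or range.

ROBOT

A 6-joint arm with a two-finger parallel gripper is mounted at the origin on the work surface. World frame = base frame: x ahead of the robot, y to its left, z up, the work surface at z = 0. Lengths are in mm, angles in rad, forces in N, time in s.
With the tool pointing down it reaches from about 400 to 925 mm from the base axis. Payload 12.5 kg.
Tool frame: the origin (TCP) lies midway between the tips of the shut fingers; the grasp point (between the pads) lies 19 mm behind it; z points along the fingers, y is the line along which they close (so a half turn about z gives the same grasp; the last joint's range is limited). The gripper opens to 95 mm and grips with 3 to 60 N. Pads are 20 mm wide; open, the fingers measure 119 mm over their backs; the gripper's body (75 mm by 180 mm) begins 59 mm behind the grasp point.
Start: joints at [-1.442, 0.491, 1.559, -0, 1.092, -0.106], TCP at [145.427, -607.863, 214.661] pointing down, gripper open.
Joint ranges: [-3.1, 3.1], [-0.84, 2.19], [0.05, 2.79], [-1.13, 4.28], [0.06, 2.93], [-2.69, 2.69]. Speed limits (rad/s): [2.22, 2.22, 2.79, 3.14, 3.14, 3.14].

INTERFACE

Orientations are given as [roll, pitch, yaw] about the fixed x, y, z axes, in that order (R = Rz(yaw) Ry(pitch) Rx(roll)).
In Python, from cell import env gives the robot as it stands.
- The arm moves only by the tool arm_command, never from a script. Its argument "targets" is a list of rows, each a list of 5 numbers: the shift along the tool's x, y, z in mm, then the turn about the tool's z in degrees, then the opening, from 0 (shut) to 1 (fully open). In form: [[tx, ty, tz, roll, fingers], ...]. A call has 1 to 5 rows; each row is the pose to reach, as a shift and turn from the pose commanded when the call began, along the tool's axes at that moment; what a row does not reach only later rows make up. A row lasts 1/10 s, in which the tool goes at most 50 mm and 8.59 degrees, less where a joint would pass 70% of its speed; a pose out of reach is approached as far as the arm can. A call with a gripper value outside its range is refused whole. The fingers move at their own pace and stop on an object; the grip force is fixed at half the most. Time passes only in rows, so rows that repeat a pose let the fingers close. It gives the time, the measured TCP pose, the force, the opening and the grip force at its end, in the units of the state.
- env.state(): the state, without advancing time (a new reading comes with each control period).
- env.read_camera(name): name is "scene" or "side" or "wrist"; returns a dict with "frame" (480x640x3 uint8, red, green, blue), "vertical_fov" (degrees; the focal length in pixels is half the picture's height over the tangent of half this angle, whatever the lens; pixels are square), "cx", "cy" (the principal point, pixels), "world_from_camera" (4x4, takes a point from camera to world coordinates); the wrist camera has in their place "hand_eye" (4x4, takes a point from camera to tool coordinates, whose origin is the TCP and whose axes are the flange's). Camera axes: x right, y down, z forward; pixel columns grow to the right and rows downward; lengths in mm; the calibration is good to about 2 mm. A picture is of the moment at which its call begins: read the wrist's pose just before it. There is no depth.
- env.job_done(): hands the job in; it is judged then, once.
The state is a dict: "t": time; "joints": joint angles; "qvel": joint speeds; "tau": joint torques, N m; "eef_pos": TCP position; "tcp_rot": TCP orientation; "ft_force": force on the tool from outside, world axes, zero at the start; "moment": the same for the moment, N m; "opening": opening from 0.0 (shut) to 1.0 (fully open); "grip_force": force on a finger pad.
Only numpy, scipy, OpenCV 4.12 (cv2) and the standard library are available. Lean on these libraries where they do the work, as an engineer would, in place of code of your own. Each camera call takes 0.05 s, during which the arm holds its last target. There are 200 camera calls.

## Working session

There is one attempt and no reset: what is moved stays moved. The work goes in short steps, Python scripts to look and compute and a tool call to move; the robot and the scene stay as the last step left them, time stands still between calls to the robot, and variables do not carry over. Pictures are saved under pics/ and viewed, at most 10 in all, crops included, and the job is handed in when it is done.

Besides the shell and the picture viewer there is one more tool, called after "Emit:" in YAML: its name, and indented under it one key for each argument. arm_command: Moves the arm, as the interface text tells. Its arguments: {"type":"object","properties":{"targets":{"type":"array","items":{"type":"array","items":{"type":"number"}}}},"required":["targets"]}

```bash
mkdir -p pics; ls; python3 - <<'E'
from cell import env
import cv2
s=env.state(); print(s)
for n in ("scene","side"):
    c=env.read_camera(n); cv2.imwrite(f"pics/{n}0.png",c["frame"][:,:,::-1]); print(n,c["vertical_fov"],c["cx"],c["cy"],c["world_from_camera"])
E
```

```text
pics
{'t': 0.0, 'joints': array([-1.44162890e+00,  4.91555248e-01,  1.55947229e+00, -3.16472974e-05,
        1.09170391e+00, -1.05590621e-01]), 'qvel': array([-1.07421475e-03,  3.92600334e-05, -2.46646175e-04, -8.50928902e-04,
        4.65677331e-04, -1.15662104e-03]), 'tau': array([-1.51916756e-03, -6.12647223e+01, -2.58182734e+01,  6.92371815e-02,
        4.81723482e-02, -8.03171520e-05]), 'eef_pos': array([ 145.36679681, -607.59517161,  214.05656648]), 'tcp_rot': array([-3.14045725e+00, -9.21108280e-05,  2.34772596e-01]), 'ft_force': array([0.19021888, 0.34256725, 0.61658572]), 'moment': array([ 0.00710715, -0.03697563,  0.01213204]), 'grip_force': 0.0, 'opening': 1.0001503348462668}
scene 52.16014545675012 317.2224422302859 239.26627439341 [[ 6.20523911e-01  4.85331113e-01 -6.15957618e-01  1.29152553e+03]
 [ 7.84184364e-01 -3.86269280e-01  4.85644857e-01 -5.55498459e+02]
 [-2.22694680e-03 -7.84378578e-01 -6.20278394e-01  8.63156844e+02]
 [ 0.00000000e+00  0.00000000e+00  0.00000000e+00  1.00000000e+00]]
side 49.77777327471815 322.8186011194257 239.6712516932758 [[-8.80727644e-01 -3.61217969e-01  3.06333797e-01  2.06908730e+02]
 [-4.73590052e-01  6.64019887e-01 -5.78610450e-01  6.92137927e+02]
 [ 5.59275873e-03 -6.54674857e-01 -7.55889907e-01  1.01699111e+03]
 [ 0.00000000e+00  0.00000000e+00  0.00000000e+00  1.00000000e+00]]
```

View pics/scene0.png

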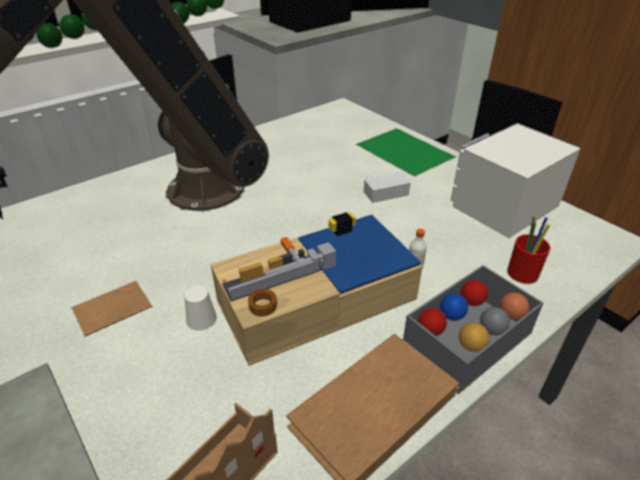

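View pics/side0.png

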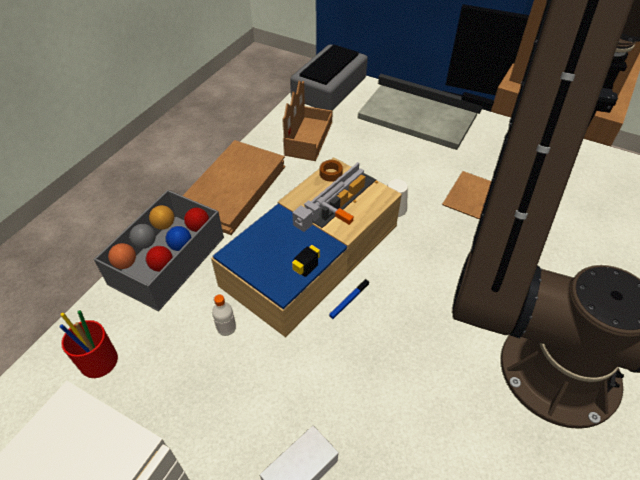

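```bash
cat > h.py <<'E'
import numpy as np, cv2
from scipy.spatial.transform import Rotation as R
from scipy.optimize import least_squares
def proj(c,P,W=None):
    W=c["world_from_camera"] if W is None else W
    f=240/np.tan(np.radians(c["vertical_fov"]/2)); M=np.linalg.inv(W)
    p=np.atleast_2d(P)@M[:3,:3].T+M[:3,3]
    return np.c_[c["cx"]+f*p[:,0]/p[:,2], c["cy"]+f*p[:,1]/p[:,2]]
def tool(s):
    T=np.eye(4);T[:3,:3]=R.from_euler('xyz',s["tcp_rot"]).as_matrix();T[:3,3]=s["eef_pos"];return T
def chest(v,P):  # v=x,y,yaw
    return np.atleast_2d(P)@R.from_euler('z',v[2]).as_matrix().T+[v[0],v[1],v[3] if len(v)>3 else 0]
def crop(fr,x,y,w,h,k,name): cv2.imwrite(name,cv2.resize(np.ascontiguousarray(fr[y:y+h,x:x+w,::-1]),None,fx=k,fy=k,interpolation=cv2.INTER_CUBIC))
E
python3 - <<'E'
from cell import env
from h import *
cs=env.read_camera("scene");cd=env.read_camera("side")
Pd=np.array([[-108,218,120],[105,218,120],[-108,2,120],[105,2,120],[-110,-220,120]]);ud=[[284,303],[215,257],[346,243],[278,206],[398,183]]
Ps=np.array([[105,218,120],[-110,-220,120],[110,-220,0],[110,220,120],[110,-220,120]]);us=[[421,262],[212,263],[250,361],[421,262],[245,325]]
f=lambda v:np.r_[(proj(cd,chest(v,Pd))-ud).ravel(),(proj(cs,chest(v,Ps))-us).ravel()]
for x0 in ([600,-100,0,0],):
    r=least_squares(f,x0,loss="soft_l1"); print(r.x,r.fun.reshape(-1,2).round(1).tolist())
v=r.x
for n,p in dict(bolt=[10,-45,146],notch=[-18,-45,156],grip=[-62,-45,146],latch=[-80,110,149],hinge=[105,110,120]).items():
    print(n,chest(v,p).round(0),proj(cd,chest(v,p)).round(),proj(cs,chest(v,p)).round())
crop(cd["frame"],210,140,200,180,4,"pics/c1.png")
E
```

```text
[ 6.20361725e+02 -2.80204844e+01 -1.81346100e-01  3.55493062e+00] [[-0.1, 3.3], [-3.0, -1.3], [1.1, 1.0], [-0.9, -3.8], [3.3, 8.5], [0.1, -3.6], [-2.6, 0.2], [-0.1, 4.5], [2.2, -2.6], [-0.4, 2.7]]
bolt [[622. -74. 150.]] [[320. 201.]] [[301. 261.]]
notch [[595. -69. 160.]] [[329. 204.]] [[295. 251.]]
grip [[551. -61. 150.]] [[344. 215.]] [[287. 243.]]
latch [[562.  95. 153.]] [[307. 259.]] [[341. 220.]]
hinge [[743.  61. 124.]] [[246. 228.]] [[382. 273.]]
```

View pics/c1.png

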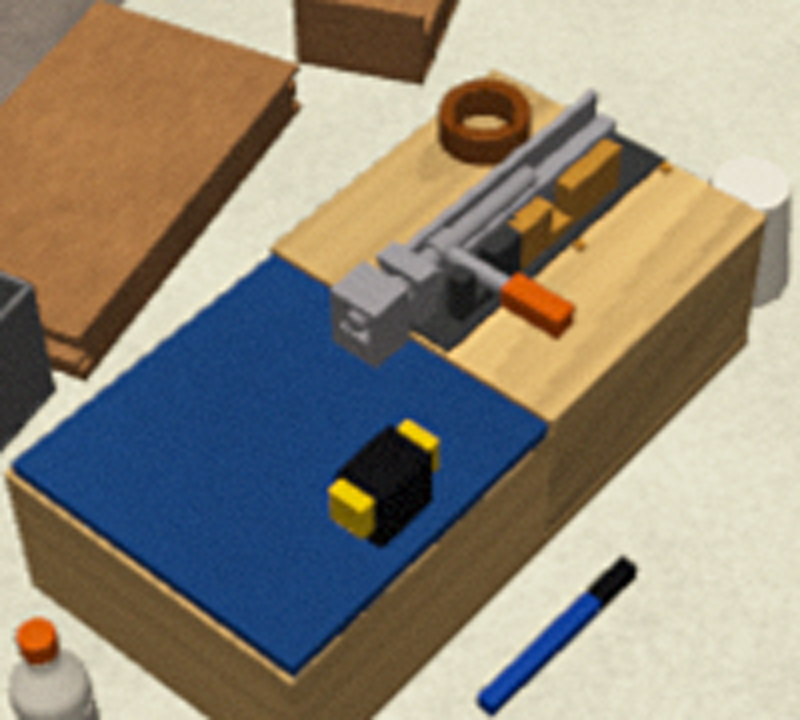

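```bash
python3 - <<'E'
from cell import env
from h import *
cs=env.read_camera("scene");cd=env.read_camera("side")
Pd=np.array([[-108,218,120],[105,218,120],[-108,2,120],[105,2,120],[-110,-220,120],[110,-220,120],[-62,-45,146],[-80,110,149]]);ud=[[283.3,308],[213,257],[347,246],[278.8,202.5],[400.5,193],[333,158],[344,216],[306.7,260]]
Ps=np.array([[110,220,120],[-110,-220,120],[110,-220,0],[110,-220,120]]);us=[[421,264],[212,263],[250,361],[245,330]]
f=lambda v:np.r_[(proj(cd,chest(v,Pd))-ud).ravel(),.5*(proj(cs,chest(v,Ps))-us).ravel()]
r=least_squares(f,[600,-30,-.18],loss="soft_l1"); print(r.x,r.fun.reshape(-1,2).round(1).tolist())
v=r.x
s=env.state();T=tool(s)
for n,p in dict(notch=[-18,-45,156],grip=[-62,-45,146],latch=[-80,110,149],hinge=[105,110,120]).items():
    w=chest(v,p)[0]; print(n,w.round(0),"in tool",((w-T[:3,3])@T[:3,:3]).round())
c=env.read_camera("wrist");print(c["hand_eye"],c["vertical_fov"])
E
```

```text
[ 6.19114176e+02 -2.73006373e+01 -1.88703647e-01] [[0.2, -0.4], [-0.7, -0.4], [0.1, -0.4], [-1.1, 0.9], [1.3, 0.4], [-0.4, -1.2], [0.1, 0.8], [0.1, 0.3], [1.0, -1.7], [-1.1, 0.2], [-0.3, 2.3], [-0.5, -1.0]]
notch [593. -68. 156.] in tool [ 561. -421.   59.]
grip [550. -60. 146.] in tool [ 521. -439.   69.]
latch [561.  96. 149.] in tool [ 568. -588.   66.]
hinge [743.  61. 120.] in tool [ 737. -511.   95.]
[[ 6.44444644e-04 -9.66272300e-01 -2.57521701e-01  7.33387901e+01]
 [ 9.99999790e-01  6.03331196e-04  2.38668375e-04  9.21008780e-01]
 [-7.52477632e-05 -2.57521801e-01  9.66272486e-01 -1.70266335e+02]
 [ 0.00000000e+00  0.00000000e+00  0.00000000e+00  1.00000000e+00]] 58.11469741573574
```

Emit:
arm_command:
  targets:
    - [36, -30, -10, 0, 0.6]
    - [72, -60, -20, 0, 0.6]
    - [108, -90, -30, 0, 0.6]
    - [144, -120, -40, 0, 0.6]
    - [180, -150, -46, 0, 0.6]

```text
t: 0.85
eef_pos: [286.4, -418.7, 261.4]
tcp_rot: [3.14, -0.0, 0.234]
ft_force: [0.1, -0.0, -0.1]
opening: 0.641
grip_force: 0.0
```

Emit:
arm_command:
  targets:
    - [36, -30, 0, 0, 0.6]
    - [72, -60, 0, 0, 0.6]
    - [108, -90, 0, 0, 0.6]
    - [144, -120, 0, 0, 0.6]
    - [180, -150, 0, 0, 0.6]

```text
t: 1.35
eef_pos: [426.6, -230.6, 260.9]
tcp_rot: [3.141, -0.0, 0.235]
ft_force: [-0.2, -1.2, 0.3]
opening: 0.602
grip_force: 0.0
```

Emit:
arm_command:
  targets:
    - [36, -29, 0, 8, 0.6]
    - [72, -58, 0, 16, 0.6]
    - [108, -87, 0, 24.3, 0.6]
    - [146, -117, 0, 24.3, 0.6]
    - [146, -117, 0, 24.3, 0.6]

```text
t: 1.85
eef_pos: [542.7, -80.9, 260.4]
tcp_rot: [-3.141, -0.001, -0.186]
ft_force: [-1.5, -0.5, -0.1]
opening: 0.601
grip_force: 0.0
```

```bash
python3 - <<'E'
from cell import env
from h import *
s=env.state();print(s["t"],s["eef_pos"],s["tcp_rot"],s["ft_force"],s["qvel"].max(),s["joints"])
c=env.read_camera("wrist");cv2.imwrite("pics/w1.png",cv2.resize(c["frame"],(800,600),interpolation=cv2.INTER_CUBIC)[:,:,::-1])
import pickle;pickle.dump((s,c),open("w1.pkl","wb"))
E
```

```text
1.85 [542.68149625 -80.91775849 260.42590291] [-3.14097548e+00 -5.61576234e-04 -1.86449569e-01] [-1.45392232 -0.50928645 -0.11442966] 0.018427300982494232 [-2.68743652e-01  3.36359407e-01  1.68655960e+00  7.35287746e-04
  1.11816481e+00  1.48818067e+00]
```

View pics/w1.png

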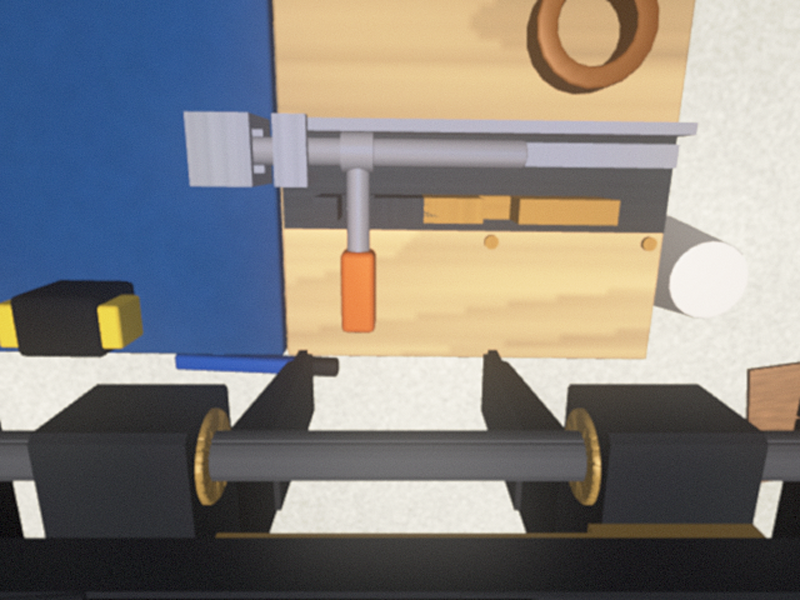

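```bash
python3 - <<'E'
from h import *
import pickle
s,c=pickle.load(open("w1.pkl","rb"))
crop(c["frame"],240,130,266,80,3,"pics/w1c.png")
W=tool(s)@c["hand_eye"]
def onplane(u,z):
    f=240/np.tan(np.radians(c["vertical_fov"]/2)); d=W[:3,:3]@[(u[0]-c["cx"])/f,(u[1]-c["cy"])/f,1]
    return W[:3,3]+d*(z-W[2,3])/d[2]
v=[619.1,-27.3,-.1887]
g=onplane((286.6,232),155); print("grip",g)   # top face centre
for u,z in [((286.6,232),155),((277/1.25,350/1.25),120),((286/1.25,232/1.25),120),((216/1.25,150/1.25),164),((358/1.25,150/1.25),153),((645/1.25,357/1.25),120),((286/1.25,355/1.25),120)]:
    w=onplane(u,z)-[v[0],v[1],0]; print((R.from_euler('z',-v[2]).apply(w)).round(1))
E
```

```text
grip [554.70150296 -62.8029884  155.        ]
[-56.6 -47.  155. ]
[-102.5    5.7  120. ]
[-30.7  -3.4 120. ]
[ 13.6  18.9 164. ]
[ 14.  -47.8 153. ]
[-106.4 -218.9  120. ]
[-105.8    0.4  120. ]
```

View pics/w1c.png

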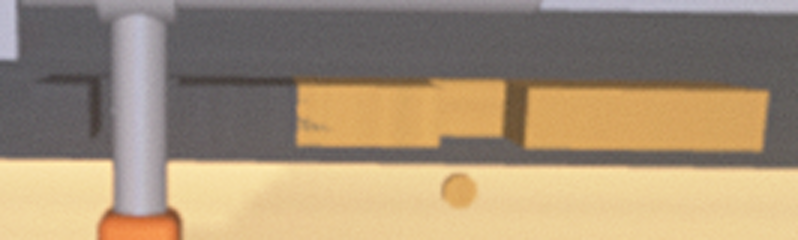

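```bash
python3 - <<'E'
from h import *
import pickle
s,c=pickle.load(open("w1.pkl","rb"))
W=tool(s)@c["hand_eye"]; T=tool(s)
def onplane(u,z):
    f=240/np.tan(np.radians(c["vertical_fov"]/2)); d=W[:3,:3]@[(u[0]-c["cx"])/f,(u[1]-c["cy"])/f,1]
    return W[:3,3]+d*(z-W[2,3])/d[2]
for n,u,z in [("stem",(139,115),146),("nL",(440,115),156),("nR",(525,115),156),("p2end",(767,120),156),("p1start",(297,110),156),("stem near grip",(140,200),146)]:
    print(n,((onplane((240+u[0]/3,130+u[1]/3),z)-T[:3,3])@T[:3,:3]).round(1))
print("grip",((onplane((286.6,232),155)-T[:3,3])@T[:3,:3]).round(1))
E
```

```text
stem [ 48.9 -20.  114.5]
nL [ 49.8  43.8 104.4]
nR [ 49.8  61.6 104.4]
p2end [ 48.8 112.4 104.4]
p1start [ 50.8  13.8 104.4]
stem near grip [ 30.3 -20.2 114.5]
grip [  8.4 -20.  105.4]
```

Emit:
arm_command:
  targets:
    - [8, -20, 40, 0, 0.5]
    - [8, -20, 80, 0, 0.5]
    - [8, -20, 110, 0, 0.5]
    - [8, -20, 125, 0, 0.5]
    - [8, -20, 131, 0, 0.5]

```text
t: 2.4
eef_pos: [551.1, -67.3, 128.2]
tcp_rot: [3.141, 0.003, -0.19]
ft_force: [0.1, 0.1, 0.6]
opening: 0.499
grip_force: 0.0
```

Emit:
arm_command:
  targets:
    - [0, 0, 0, 0, 0.15]
    - [0, 0, 0, 0, 0.15]
    - [0, 0, 0, 0, 0.1]
    - [0, 0, 0, 0, 0.0]
    - [0, 0, 0, 0, 0.0]

```text
t: 2.9
eef_pos: [552.9, -64.2, 130.5]
tcp_rot: [-3.138, -0.002, -0.191]
ft_force: [4.2, 18.4, 2.6]
opening: 0.187
grip_force: 30.0
```

Emit:
arm_command:
  targets:
    - [0, -3, 0, 0, 0.0]
    - [0, -3.5, 0, 0, 0.0]
    - [0, -3.5, 0, 0, 0.0]

```text
t: 3.2
eef_pos: [553.2, -63.0, 130.4]
tcp_rot: [-3.141, -0.001, -0.19]
ft_force: [-0.5, 2.8, 7.4]
opening: 0.187
grip_force: 30.0
```

Emit:
arm_command:
  targets:
    - [0.8, -3.5, -11, 0, 0.0]
    - [3, -3.5, -21, 0, 0.0]
    - [7, -3.5, -31, 0, 0.0]
    - [12.6, -3.5, -40.7, 0, 0.0]
    - [19.3, -3.5, -49, 0, 0.0]

```text
t: 3.7
eef_pos: [572.3, -63.3, 179.3]
tcp_rot: [3.141, 0.001, -0.189]
ft_force: [-2.0, -0.8, -8.4]
opening: 0.186
grip_force: 30.0
```

Emit:
arm_command:
  targets:
    - [8, 0, -7.4, 0, 0.0]
    - [11, 0, -9.5, 0, 0.0]
    - [11, 0, -9.5, 0, 0.0]

```text
t: 4.0
eef_pos: [583.3, -65.4, 188.6]
tcp_rot: [3.141, 0.001, -0.189]
ft_force: [-6.1, -0.6, 0.3]
opening: 0.191
grip_force: 30.0
```

Emit:
arm_command:
  targets:
    - [0, 10, 0, 0, 0.0]
    - [0, 22, 0, 0, 0.0]
    - [0, 36, 0, 0, 0.0]
    - [0, 50, 0, 0, 0.0]
    - [0, 62, 0, 0, 0.0]

```text
t: 4.5
eef_pos: [571.2, -126.2, 188.7]
tcp_rot: [-3.141, 0.001, -0.189]
ft_force: [-7.7, 4.4, 1.0]
opening: 0.182
grip_force: 30.0
```

Emit:
arm_command:
  targets:
    - [0, 8, 0, 0, 0.0]
    - [0, 13.5, 0, 0, 0.0]
    - [0, 13.5, 0, 0, 0.0]
    - [0, 13.5, 0, 0, 0.0]

```text
t: 4.9
eef_pos: [568.6, -139.7, 188.7]
tcp_rot: [3.141, 0.001, -0.189]
ft_force: [-8.7, -0.8, 1.4]
opening: 0.185
grip_force: 30.0
```

```bash
python3 - <<'E'
from cell import env
from h import *
s=env.state();T=tool(s);print(s["t"],s["eef_pos"],s["tcp_rot"],s["ft_force"])
import pickle
s0,_=pickle.load(open("w1.pkl","rb"));T0=tool(s0);print(((T[:3,3]-T0[:3,3])@T0[:3,:3]).round(1))
c=env.read_camera("wrist");cv2.imwrite("pics/w2.png",cv2.resize(c["frame"],(800,600),interpolation=cv2.INTER_CUBIC)[:,:,::-1])
pickle.dump((s,c),open("w2.pkl","wb"))
E
```

```text
4.9 [ 568.56165435 -139.72011271  188.72135579] [ 3.14117628e+00  1.16419168e-03 -1.89381190e-01] [-8.67695994 -0.80086851  1.36203153]
[36.3 53.  71.7]
```

View pics/w2.png

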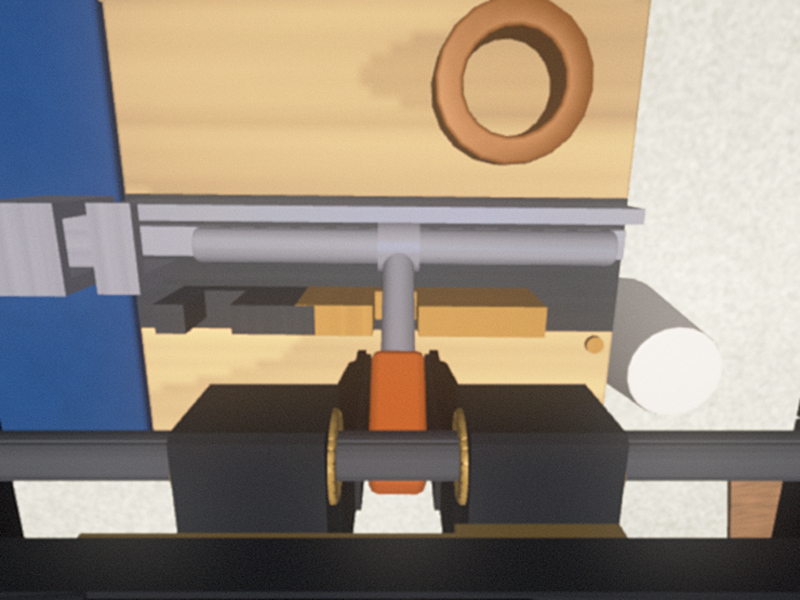

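Emit:
arm_command:
  targets:
    - [-6, -0.8, 5, 0, 0.0]
    - [-11, -0.8, 9.5, 0, 0.0]
    - [-15, -0.8, 14, 0, 0.0]
    - [-17.7, -0.8, 17.8, 0, 0.0]
    - [-20.5, -0.8, 22.5, 0, 0.0]

```text
t: 5.45
eef_pos: [549.2, -134.9, 165.6]
tcp_rot: [3.141, -0.001, -0.189]
ft_force: [0.8, -2.5, 1.2]
opening: 0.188
grip_force: 30.0
```

Emit:
arm_command:
  targets:
    - [-3, 0, 6, 0, 0.0]
    - [-5.5, 0, 13, 0, 0.0]
    - [-8, 0, 22, 0, 0.0]
    - [-9.3, 0, 29, 0, 0.0]
    - [-9.8, 0, 34, 0, 0.0]

```text
t: 5.95
eef_pos: [540.5, -133.2, 133.3]
tcp_rot: [3.141, -0.004, -0.189]
ft_force: [-3.4, 0.4, 40.0]
opening: 0.185
grip_force: 30.0
```

Emit:
arm_command:
  targets:
    - [0, 0, -2, 0, 0.0]
    - [0, 0, -2, 0, 0.3]
    - [0, 0, -2, 0, 0.5]
    - [0, 0, -2, 0, 0.5]

```text
t: 6.35
eef_pos: [538.9, -132.6, 132.9]
tcp_rot: [-3.141, 0.002, -0.189]
ft_force: [-0.1, -0.3, -0.4]
opening: 0.382
grip_force: 0.0
```

Emit:
arm_command:
  targets:
    - [0, 0, -40, 0, 0.5]
    - [0, 0, -85, 0, 0.5]
    - [0, 0, -130, 0, 0.6]
    - [0, 0, -130, 0, 0.7]

```text
t: 6.75
eef_pos: [541.0, -133.4, 268.7]
tcp_rot: [3.14, -0.008, -0.189]
ft_force: [-0.0, -0.8, -0.5]
opening: 0.615
grip_force: 0.0
```

```bash
python3 - <<'E'
from cell import env
from h import *
s=env.state();print(s["t"],s["eef_pos"],s["tcp_rot"],s["ft_force"])
c=env.read_camera("wrist");cd=env.read_camera("side")
a=cv2.resize(c["frame"],(560,420));b=cv2.resize(cd["frame"][140:240,300:420],None,fx=2,fy=2,interpolation=cv2.INTER_CUBIC)
o=np.zeros((420,800,3),np.uint8);o[:,:560]=a;o[:200,560:]=b
cv2.imwrite("pics/w3.png",o[:,:,::-1])
T=tool(s);v=[619.1,-27.3,-.1887]
P=chest(v,[-80+3,110-1.5,149])[0];print("latch in tool",((P-T[:3,3])@T[:3,:3]).round(1))
E
```

```text
6.75 [ 541.00126521 -133.37718621  268.71294832] [ 3.1401454  -0.00813336 -0.18901327] [-0.04884698 -0.79847673 -0.45006398]
latch in tool [ -21.2 -227.5  119.2]
```

View pics/w3.png

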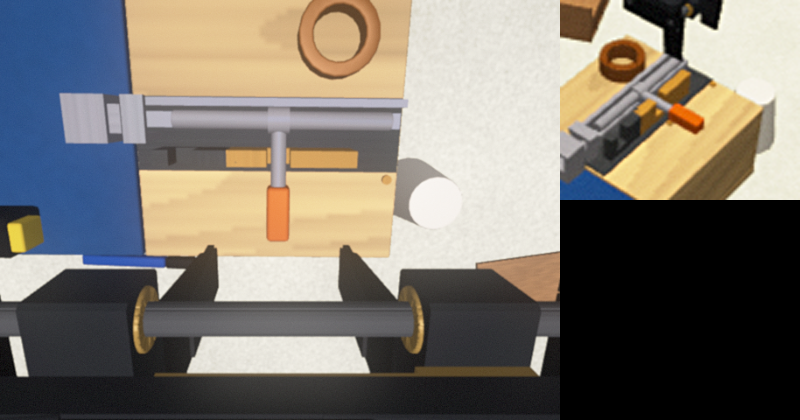

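Emit:
arm_command:
  targets:
    - [-4, -45, 0, 0, 0.9]
    - [-8, -90, 0, 0, 0.9]
    - [-13, -135, 0, 0, 0.9]
    - [-17, -180, 0, 0, 0.9]
    - [-21, -227, 0, 0, 0.9]

```text
t: 7.35
eef_pos: [560.7, 95.6, 261.5]
tcp_rot: [3.141, 0.003, -0.19]
ft_force: [-0.2, -1.1, 0.0]
opening: 0.897
grip_force: 0.0
```

Emit:
arm_command:
  targets:
    - [0, 0, 0, 0, 0.9]
    - [0, 0, 0, 0, 0.9]

```text
t: 7.55
eef_pos: [560.8, 94.8, 261.7]
tcp_rot: [3.141, 0.003, -0.187]
ft_force: [-0.8, -0.6, 0.7]
opening: 0.902
grip_force: 0.0
```

```bash
python3 - <<'E'
from cell import env
from h import *
s=env.state();print(s["t"],s["eef_pos"],s["tcp_rot"],s["ft_force"])
c=env.read_camera("wrist")
cv2.imwrite("pics/w4.png",cv2.resize(c["frame"],(800,600))[:,:,::-1])
import pickle;pickle.dump((s,c),open("w4.pkl","wb"))
E
```

```text
7.55 [560.84071375  94.83457912 261.68201361] [ 3.14060946e+00  3.11722622e-03 -1.86975073e-01] [-0.81690576 -0.58163413  0.66240033]
```

View pics/w4.png

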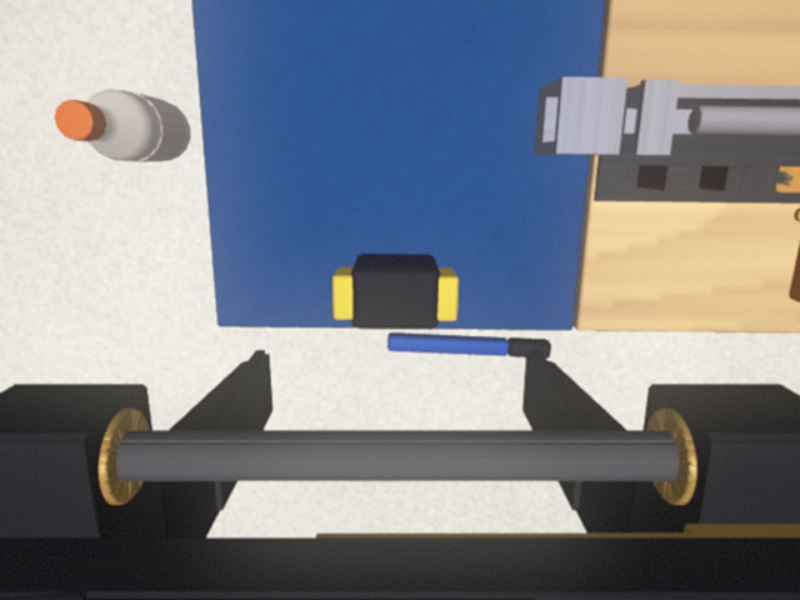

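```bash
python3 - <<'E'
from h import *
import pickle
s,c=pickle.load(open("w4.pkl","rb"))
W=tool(s)@c["hand_eye"]; T=tool(s)
def tl(u,z):
    f=240/np.tan(np.radians(c["vertical_fov"]/2)); d=W[:3,:3]@[(u[0]/1.25-c["cx"])/f,(u[1]/1.25-c["cy"])/f,1]
    return ((W[:3,3]+d*(z-W[2,3])/d[2]-T[:3,3])@T[:3,:3]).round(1)
for u in [(333,294),(459,294),(396,294),(396,267),(396,321)]: print(tl(u,162))
print("lid front",tl((396,327),120),tl((396,327),0)," keeper top",tl((593,116),164), "seam far",tl((606,0),120),"seam near",tl((574,328),120))
E
```

```text
[  7.6 -32.6  99.6]
[ 7.7 32.3 99.7]
[ 7.7 -0.2 99.7]
[21.8 -0.2 99.6]
[-6.8 -0.2 99.7]
lid front [-23.2  -0.2 141.8] [-60.4  -0.5 261.9]  keeper top [94.2 92.3 97.5] seam far [154.6 108.7 141.3] seam near [-23.8 107.5 141.9]
```

Emit:
arm_command:
  targets:
    - [7.5, 0, 40, 0, 0.9]
    - [7.5, 0, 80, 0, 0.9]
    - [7.5, 0, 110, 0, 0.9]
    - [7.5, 0, 125, 0, 0.9]
    - [7.5, 0, 131, 0, 0.9]

```text
t: 8.1
eef_pos: [568.0, 90.9, 130.4]
tcp_rot: [3.141, 0.004, -0.191]
ft_force: [0.1, -0.6, -0.1]
opening: 0.9
grip_force: 0.0
```

Emit:
arm_command:
  targets:
    - [0, 0, 0, 0, 0.6]
    - [0, 0, 0, 0, 0.3]
    - [0, 0, 0, 0, 0.0]
    - [0, 0, 0, 0, 0.0]
    - [0, 0, 0, 0, 0.0]

```text
t: 8.6
eef_pos: [569.4, 92.8, 133.6]
tcp_rot: [-3.141, -0.002, -0.189]
ft_force: [1.5, 13.2, 8.9]
opening: 0.537
grip_force: 13.2
```

Emit:
arm_command:
  targets:
    - [0, -1, 0, 0, 0.0]
    - [0, -2, 0, 0, 0.0]
    - [0, -2, 0, 0, 0.0]

```text
t: 8.9
eef_pos: [569.8, 94.2, 133.8]
tcp_rot: [3.141, -0.002, -0.189]
ft_force: [-0.9, -2.0, 9.3]
opening: 0.505
grip_force: 30.0
```

Emit:
arm_command:
  targets:
    - [1.2, 0, -8, 0, 0.0]
    - [3.3, 0, -16, 0, 0.0]
    - [5.4, 0, -24, 0, 0.0]
    - [8, 0, -31.7, 0, 0.0]
    - [8, 0, -31.7, 0, 0.0]

```text
t: 9.4
eef_pos: [576.7, 92.8, 165.3]
tcp_rot: [3.141, 0.001, -0.189]
ft_force: [-6.1, -1.2, 0.8]
opening: 0.5
grip_force: 30.0
```

Emit:
arm_command:
  targets:
    - [6.1, 0, -15.2, 0, 0.0]
    - [13.4, 0, -29.8, 0, 0.0]
    - [22, 0, -43.7, 0, 0.0]
    - [31.8, 0, -56.8, 0, 0.0]
    - [42.7, 0, -69, 0, 0.0]

```text
t: 9.9
eef_pos: [617.8, 84.6, 233.7]
tcp_rot: [3.14, 0.004, -0.189]
ft_force: [-6.3, -2.3, -8.9]
opening: 0.497
grip_force: 29.9
```

```bash
python3 - <<'E'
from cell import env
from h import *
cd=env.read_camera("side");s=env.state();print(s["eef_pos"],s["ft_force"],s["grip_force"],s["opening"])
crop(cd["frame"],200,120,220,200,3,"pics/s5.png")
E
```

```text
[619.94819834  84.26390954 235.66242682] [-7.68366017 -3.85114834 -1.40243607] 29.93964046239853 0.4941506097621292
```

View pics/s5.png

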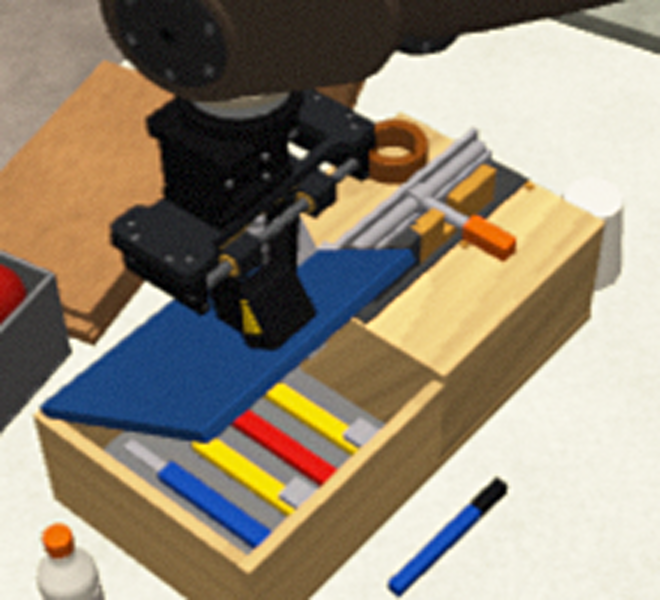

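Emit:
arm_command:
  targets:
    - [11.9, 0, -11.2, 0, 0.0]
    - [24.7, 0, -21.3, 0, 0.0]
    - [38.4, 0, -30.3, 0, 0.0]
    - [52.8, 0, -38, 0, 0.0]
    - [67.8, 0, -44.5, 0, 0.0]

```text
t: 10.45
eef_pos: [684.6, 71.3, 278.6]
tcp_rot: [3.139, 0.003, -0.189]
ft_force: [-8.7, -4.1, -4.5]
opening: 0.49
grip_force: 29.9
```

Emit:
arm_command:
  targets:
    - [15.5, 0, -5.2, 0, 0.0]
    - [31.4, 0, -8.9, 0, 0.0]
    - [47.6, 0, -11.3, 0, 0.0]
    - [47.6, 0, -11.3, 0, 0.0]
    - [47.6, 0, -11.3, 0, 0.0]

```text
t: 10.95
eef_pos: [733.4, 61.5, 290.7]
tcp_rot: [3.14, -0.004, -0.19]
ft_force: [-0.0, -6.2, 0.3]
opening: 0.484
grip_force: 30.0
```

Emit:
arm_command:
  targets:
    - [0, 0, 0, 0, 0.6]
    - [0, 0, 0, 0, 0.85]
    - [0, 0, 0, 0, 0.85]
    - [0, 0, 0, 0, 0.85]
    - [0, 0, 0, 0, 0.85]

```text
t: 11.45
eef_pos: [732.3, 63.7, 289.2]
tcp_rot: [-3.141, 0.0, -0.189]
ft_force: [0.1, -0.2, 0.2]
opening: 0.828
grip_force: 0.0
```

Emit:
arm_command:
  targets:
    - [0, 0, -15, 0, 0.85]
    - [0, 0, -40, 0, 0.85]
    - [0, 0, -80, 0, 0.85]
    - [0, 0, -120, 0, 0.85]
    - [0, 0, -120, 0, 0.85]

```text
t: 11.95
eef_pos: [732.9, 63.8, 415.4]
tcp_rot: [-3.14, -0.009, -0.189]
ft_force: [0.1, -0.0, 0.7]
opening: 0.847
grip_force: 0.0
```

```bash
python3 - <<'E'
from cell import env
from h import *
cd=env.read_camera("side");s=env.state();print(s["t"],s["eef_pos"],s["ft_force"],s["opening"])
cv2.imwrite("pics/s6.png",cd["frame"][:,:,::-1])
E
```

```text
12.0 [732.58820009  63.73732761 411.95673898] [ 0.0106192   0.14666385 -0.60790562] 0.8516711921493092
```

View pics/s6.png

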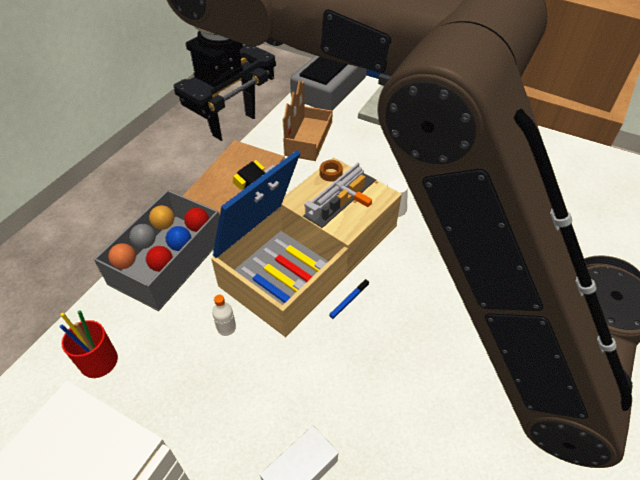

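The lid stands steeply open at about 75°. The handle at (362,200) is level in the rear notch, nothing else has moved, and the gripper is clear.

```bash
python3 -c "
from cell import env
print(env.job_done())"
```

```text
the job is handed in; nothing more can be done
None
```

The job is handed in: the bolt is parked in the rear brass notch, the lid stands open at about 75°, the last picture shows the other things undisturbed, and it took about 12 s of robot time; no verdict came back.

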